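# Set up the levelling half-ball stage for a specimen

### The arm

A 6-joint arm with a two-finger parallel gripper is mounted at the origin on the work surface. World frame = base frame: x ahead of the robot, y to its left, z up, the work surface at z = 0. Lengths are in mm, angles in rad, forces in N, time in s.
With the tool pointing down it reaches from about 275 to 750 mm from the base axis. Payload 10.2 kg.
Tool frame: the origin (TCP) lies on the centre line of the jaws, within the pads' length; the fingertips stand 25 mm ahead of it and the grasp point (between the pads) lies 6 mm ahead of it; z points along the fingers, y is the direction in which the jaws open and shut (so a half turn about z gives the same grasp; the last joint's range is limited). The gripper opens to 85 mm and grips with 20 to 120 N. Pads are 22 mm wide; open, the fingers measure 114 mm over their backs; the gripper's body (76 mm by 85 mm) begins 54 mm behind the grasp point. The pads swing forward as they close: fully open they stand 13 mm farther back than shut.
Start: joints at [-1.545, 0.313, 1.498, -0, 1.331, -0.223], TCP at [129.263, -508.844, 256.294] pointing down, gripper open.
Joint ranges: [-2.94, 2.94], [-0.97, 2.17], [0.19, 2.56], [-1.23, 4.37], [0.02, 3.11], [-2.88, 2.88]. Speed limits (rad/s): [2.39, 2.39, 3.01, 3.14, 3.14, 3.14].

### API

Orientations are given as [roll, pitch, yaw] about the fixed x, y, z axes, in that order (R = Rz(yaw) Ry(pitch) Rx(roll)).
In Python, from bench import ctrl, vision, workorder gives the robot as it stands. The module is installed in compiled form; this text tells all that it offers.
- The arm moves only by the tool arm_command, never from a script. Its argument "motion" is a list of rows, each a list of 7 numbers: the shift along the tool's x, y, z in mm, then the turn, a rotation vector about the tool's x, y, z in rad, then the closure in counts, from 0 (fully open) to 255 (shut). A call has 1 to 12 rows; each row is the pose to reach, as a shift and turn from the pose commanded when the call began, along the tool's axes at that moment; what a row does not reach only later rows make up. A row lasts 1/8 s, in which the tool goes at most 62.5 mm and 10.7 degrees, less where a joint would pass 70% of its speed; a pose out of reach is approached as far as the arm can. A call with a gripper value outside its range is refused whole. The fingers move at their own pace and stop on an object; "grip_force" is the grip in N (left out, the last holds). Time passes only in rows, so rows that repeat a pose let the fingers close. It gives the time, the measured TCP pose, the force and the opening at its end, in the units of the state.
- ctrl.get_state(): the state, without advancing time (a new reading comes with each control period).
- vision.capture(name): name is "scene" or "side" or "wrist"; returns a dict with "frame" (384x512x3 uint8, blue, green, red), "K" (3x3 intrinsics, pixels), "k1" (the pictures are not rectified: a ray, as slopes to the right and down, at radius r is drawn at 1 + k1 r^2 times it, then the intrinsics apply), "pose" (4x4, takes a point from camera to world coordinates); the wrist camera has in their place "hand_eye" (4x4, takes a point from camera to tool coordinates, whose origin is the TCP and whose axes are the flange's). Camera axes: x right, y down, z forward; pixel columns grow to the right and rows downward; lengths in mm; the calibration is good to about 2 mm. A picture is of the moment at which its call begins: read the wrist's pose just before it. There is no depth.
- workorder.job_done(): hands the job in, once; it reports no verdict.
The state is a dict: "clock": time; "q": joint angles; "joint_vel": joint speeds; "tau": joint torques, N m; "position": TCP position; "ee_rot": TCP orientation; "ft_force": force on the tool from outside, world axes, zero at the start; "moment": the same for the moment, N m; "gripper_width": finger opening in mm.
Only numpy, scipy, OpenCV 4.12 (cv2) and the standard library are available. Lean on these libraries where they do the work, as an engineer would, in place of code of your own. Each camera call takes 0.05 s, during which the arm holds its last target. There are 200 camera calls.

### The job

Get the inspection stand ready: lift the square dust cover off the stand's ring and lay it flat on the sloping rest with one edge square against the ledge at the bottom of the slope, then set the metal half-ball stage round side down in the ring, level and centred. Next stand the large round specimen from the tray upright in the middle of the half-ball's flat top, and finally push the lamp's toggle lever fully over, away from the robot. Set things down rather than dropping them, and leave the other two specimens where they are.

Things in the scene. Friction and masses are not known exactly. Their poses are not given: they have to be found in the camera images.
- stand: Fixed ring stand: an aluminium disc 110 mm across and 12 mm thick with a black upright ring on it, ring outside diameter 72, inside diameter 44, top edge 42 mm above the bench. Origin at the centre of its underside, z up.
- ring_mouth (a point): Centre of the ring's top edge, 42 mm above the bench. The half-ball rests on the ring's inner edge; seated level, its flat top is about 33 mm above this point.
- cover: Loose dust cover, 90 g: flat grey square plate 90 x 90 x 5 mm (edges along x and y) with an upright black grip bar in its middle, 12 mm thick (x), 44 mm long (y), its top 35 mm above the plate's underside. Starts lying on the stand's ring, up to 35 degrees from square. Origin at the centre of the plate's underside, z out of the top side.
- board: Sloping rest's fixed grey board, 25 degrees: 118 mm of free slope, 130 mm wide. Black ledge along its lower edge, full width, 7 mm thick, 10 mm proud of the face. Origin on the face at the foot of the ledge's inner side, mid-width, 18 mm above the bench; x up the slope (roughly away from the robot), y along the ledge, z square out of the face. Cover against the ledge: its origin is at x = 45, z = 0 mm.
- half_ball: Loose solid aluminium half-ball stage, 260 g (varies by a quarter): round bottom of radius 31 mm, then a straight band 12 mm high, 62 mm in diameter, with dark grooves, then a flat top; 43 mm high. Starts round side down and level on a 3 mm black pad. Origin at the lowest point of the round bottom, z out of the flat top. It does not right itself in the ring: friction keeps the tilt it is left with.
- half_ball_top (a point): Centre of the half-ball's flat top, 43 mm above its origin.
- specimen: Large round specimen, loose: black resin disc 30 mm in diameter and 22 mm high with a bright metal face on top, 40 g (varies by a quarter). Starts upright in one of three places, 70 mm apart, in a white tray (floor 4 mm above the bench, rim 10 mm). Origin at the centre of its underside, z up.
- square_specimen: Another specimen in the tray, to be left: black square block 26 x 26 x 22 mm. Origin at the centre of its underside.
- small_specimen: Another specimen in the tray, to be left: small black disc 20 mm in diameter, 16 mm high. Origin at the centre of its underside.
- lamp_base: Fixed white switch block of the bench lamp, 70 (x) x 50 (y) x 25 mm, the lamp's box and gooseneck stand 85 mm and more along its +x. Origin at the centre of its underside; its x points roughly away from the robot and is the way the lever is pushed, y across, z up.
- lamp_tip (a point): Centre of the black ball, 26 mm in diameter, at the end of the lamp's toggle lever, 80 mm from the lever's pivot, which lies along the block's y 22 mm above its origin.
- lamp (a joint): Angle of the toggle lever: 0 leans 0.5 rad from upright towards the robot (-x of the block: off), 1.0 leans as far the other way (+x: on). It stays where it is left; it takes about 1 N at the ball to move it.
Things that resemble listed ones, but are neither listed nor needed, are in the scene too. Leave any green or purple look-alike of the cover alone.

How it is judged:
By the outcome, as a careful person would: the job done as asked, in the order asked, and still so for the second after the job is handed in, with the robot touching nothing.
It also fails if it takes over 72 s, if anything falls off the work surface, if the arm or the gripper's body presses on something with over 40 N, if the wrist force passes 120 N, or if a joint passes its speed limit or range.

## Working session

There is one attempt and no reset: what is moved stays moved. The work goes in short steps, Python scripts to look and compute and a tool call to move; the robot and the scene stay as the last step left them, time stands still between calls to the robot, and variables do not carry over. Pictures are saved under pics/ and viewed, about 8 in all and at most 12, crops included, and the job is handed in when it is done.

Besides the shell and the picture viewer there is one more tool, called as name(argument=value, ...) on one line, values as JSON. arm_command: Moves the arm, as the interface text tells. Its arguments: {"type":"object","properties":{"motion":{"type":"array","items":{"type":"array","items":{"type":"number"}}},"grip_force":{"type":"number"}},"required":["motion"]}

```bash
mkdir -p pics; cat > h.py <<'E'
import numpy as np, cv2
from scipy.spatial.transform import Rotation as R
from bench import ctrl, vision, workorder
def T(s):
    M=np.eye(4);M[:3,:3]=R.from_euler('xyz',s['ee_rot']).as_matrix();M[:3,3]=s['position'];return M
def shot(name,fn):
    s=ctrl.get_state();c=vision.capture(name);P=c['pose'] if 'pose' in c else T(s)@c['hand_eye']
    cv2.imwrite(f'pics/{fn}.png',c['frame']);np.savez(f'pics/{fn}.npz',K=c['K'],k1=c['k1'],P=P);return c
def ray(fn,uv):
    d=np.load(f'pics/{fn}.npz');K=d['K'];P=d['P']
    x=cv2.undistortPoints(np.array([[uv]],float),K,np.array([float(d['k1']),0,0,0]))[0,0]
    return P[:3,3],P[:3,:3]@np.array([x[0],x[1],1])
def atz(fn,uv,z):
    o,r=ray(fn,uv);return o+r*(z-o[2])/r[2]
def tri(*fu):
    A=np.zeros((3,3));b=np.zeros(3);L=[]
    for f,uv in fu:
        o,r=ray(f,uv);r=r/np.linalg.norm(r);Q=np.eye(3)-np.outer(r,r);A+=Q;b+=Q@o;L.append((o,Q))
    p=np.linalg.solve(A,b);return p,[np.linalg.norm(Q@(p-o)) for o,Q in L]
def proj(fn,p):
    d=np.load(f'pics/{fn}.npz');q=np.linalg.inv(d['P'])@np.append(p,1)
    return cv2.projectPoints(q[:3].reshape(1,1,3),np.zeros(3),np.zeros(3),d['K'],np.array([float(d['k1']),0,0,0]))[0][0,0]
def move(p,yaw,Rt=None):
    """shift & rotvec in current tool axes to reach TCP p with tool down and tool y-axis at world angle 'yaw'"""
    M=T(ctrl.get_state())
    if Rt is None:
        y=np.array([np.cos(yaw),np.sin(yaw),0]);z=np.array([0,0,-1.]);Rt=np.c_[np.cross(y,z),y,z]
    return M[:3,:3].T@(np.array(p)-M[:3,3]), R.from_matrix(M[:3,:3].T@Rt).as_rotvec()
np.set_printoptions(precision=3,suppress=True)
E
python3 - <<'E'
from h import *
a=shot('scene','scene0');b=shot('side','side0')
cv2.imwrite('pics/v1.png',cv2.resize(a['frame'],(800,600),interpolation=cv2.INTER_CUBIC))
cv2.imwrite('pics/v2.png',cv2.resize(b['frame'],(800,600),interpolation=cv2.INTER_CUBIC))
for n in('scene0','side0'):print(np.load(f'pics/{n}.npz')['P'],np.load(f'pics/{n}.npz')['K'])
print(ctrl.get_state())
E
```

```text
[[   0.276    0.71    -0.648 1325.795]
 [   0.961   -0.211    0.178 -236.591]
 [  -0.01    -0.672   -0.741 1092.933]
 [   0.       0.       0.       1.   ]] [[471.875   0.    253.06 ]
 [  0.    471.875 189.744]
 [  0.      0.      1.   ]]
[[ -0.949  -0.16    0.272 126.707]
 [ -0.315   0.479  -0.819 906.722]
 [  0.001  -0.863  -0.505 655.869]
 [  0.      0.      0.      1.   ]] [[418.194   0.    253.237]
 [  0.    418.194 188.463]
 [  0.      0.      1.   ]]
{'clock': 0.1, 'q': array([-1.545,  0.313,  1.498, -0.   ,  1.331, -0.223]), 'joint_vel': array([ 0.   , -0.001, -0.002, -0.   ,  0.001, -0.001]), 'tau': array([  0.003, -41.289, -26.014,  -0.   ,   0.003,  -0.   ]), 'position': array([ 129.247, -508.636,  255.789]), 'ee_rot': array([-3.14 , -0.   ,  0.249]), 'ft_force': array([ 0.452,  0.33 , -0.078]), 'moment': array([0.069, 0.008, 0.043]), 'gripper_width': 85.70895566126323}
```

View pics/v1.png

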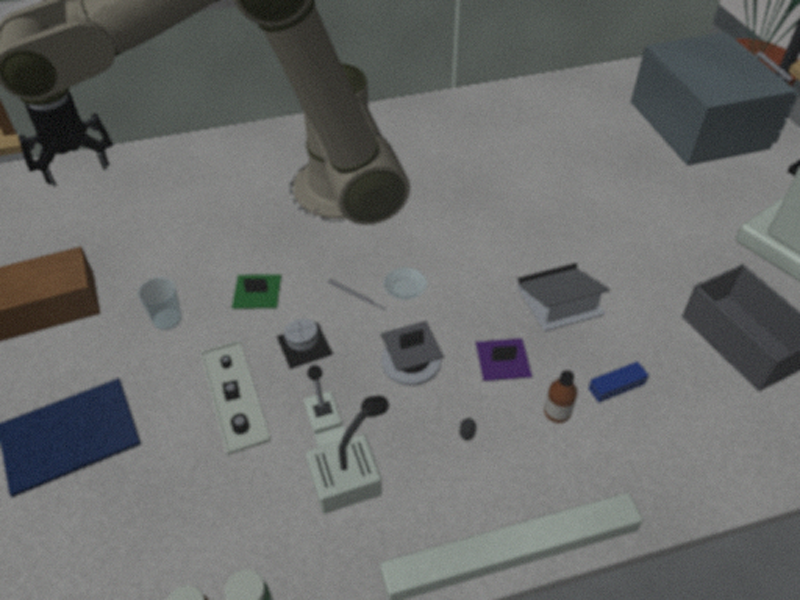

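View pics/v2.png

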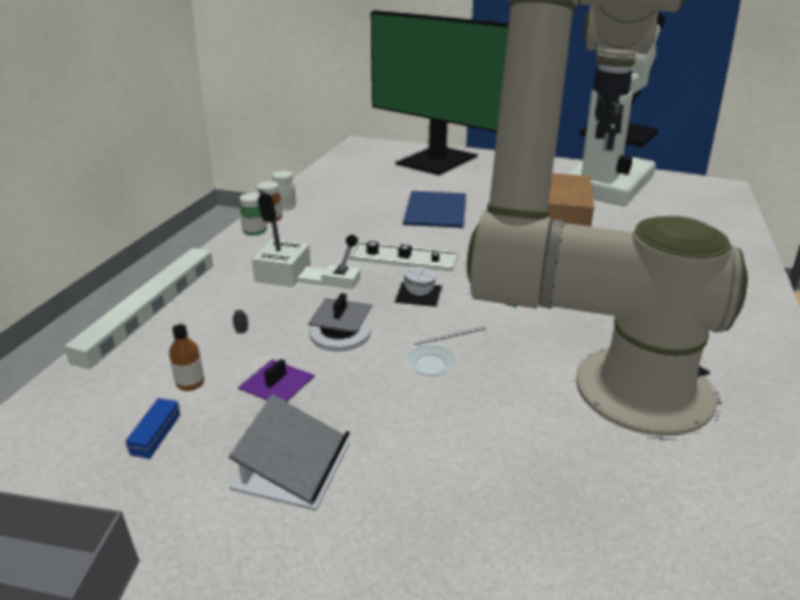

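Scene view (800×600): the grey cover is at (412,342) on the stand, with green (257,290) and purple (503,358) look-alikes. The rest is at (562,290) and the half-ball at (302,332). In the tray are the small disc (226,361), the square (231,389) and the large round (240,424). The lamp ball is at (314,373). The side view shows the same objects: cover (340,315), half-ball (420,280), lamp ball (351,240), rest (290,450).

```bash
python3 - <<'E'
from h import *
k=1.5625
def s(f,u,v):return (f,(u/k,v/k))
for n,a,b in [('bar top',(411,334),(341,298)),('half top',(301,326),(420,274)),('large top',(240,419),(372,243)),('lamp tip',(314,373),(351,240)),('ledge L end',(519,276),(347,433)),('ledge R',(576,266),(316,499)),('board top right',(608,289),(232,457)),('board topleft',(539,307),(275,400))]:
    p,e=tri(s('scene0',*a),s('side0',*b));print(n,p,np.round(e,1))
print('square',atz('scene0',(231/k,385/k),26),'small',atz('scene0',(226/k,358/k),20))
print('lampbase near corners',atz('scene0',(306/k,403/k),25),atz('scene0',(333/k,396/k),25))
M=vision.capture('wrist');print(M['hand_eye'],M['K'],M['k1'])
E
```

```text
bar top [527.437   8.296  74.626] [2.8 2.8]
half top [ 433.828 -172.917   47.191] [0.8 0.8]
large top [ 586.866 -312.045   25.698] [1.2 1.2]
lamp tip [ 579.993 -175.789   95.826] [1.3 1.3]
ledge L end [409.374 271.904  25.042] [0.2 0.2]
ledge R [406.292 395.314  17.411] [3.9 3.9]
board top right [517.616 401.149  61.031] [3.2 3.2]
board topleft [520.374 265.561  51.945] [2.5 2.5]
square [ 513.313 -316.847   26.   ] small [ 445.778 -318.189   20.   ]
lampbase near corners [ 587.435 -197.147   25.   ] [ 586.429 -149.067   25.   ]
[[  -0.      -0.958   -0.285   72.564]
 [   1.       0.      -0.       1.73 ]
 [   0.      -0.285    0.958 -118.561]
 [   0.       0.       0.       1.   ]] [[298.367   0.    252.948]
 [  0.    298.367 190.999]
 [  0.      0.      1.   ]] 0.026187977459316912
```

```bash
python3 - <<'E'
from h import *
print(move((500,-220,260),-np.pi/2))
E
```

```text
(array([ 430.415, -188.501,   -3.874]), array([-0.001, -0.   ,  0.249]))
```

arm_command(motion=[[430,-188,-4,0,0,0.249,0],[430,-188,-4,0,0,0.249,0],[430,-188,-4,0,0,0.249,0],[430,-188,-4,0,0,0.249,0],[430,-188,-4,0,0,0.249,0],[430,-188,-4,0,0,0.249,0],[430,-188,-4,0,0,0.249,0],[430,-188,-4,0,0,0.249,0],[430,-188,-4,0,0,0.249,0],[430,-188,-4,0,0,0.249,0],[430,-188,-4,0,0,0.249,0],[430,-188,-4,0,0,0.249,0]])

```text
clock: 1.65
position: [499.3, -221.4, 260.4]
ee_rot: [3.141, -0.0, -0.001]
ft_force: [0.1, 0.0, 0.6]
gripper_width: 85.3
```

```bash
python3 - <<'E'
from h import *
s=ctrl.get_state();print(s['clock'],s['position'],s['ee_rot'],s['joint_vel'])
shot('wrist','w1');print(move((460,330,270),-np.pi/2))
E
```

```text
1.65 [ 499.263 -221.369  260.411] [ 3.141 -0.    -0.001] [ 0.005  0.001 -0.002 -0.001  0.     0.003]
(array([ -40.049, -551.238,   -9.65 ]), array([ 0.   , -0.   , -0.001]))
```

arm_command(motion=[[-40,-551,-10,0,0,0,0],[-40,-551,-10,0,0,0,0],[-40,-551,-10,0,0,0,0],[-40,-551,-10,0,0,0,0],[-40,-551,-10,0,0,0,0],[-40,-551,-10,0,0,0,0],[-40,-551,-10,0,0,0,0],[-40,-551,-10,0,0,0,0],[-40,-551,-10,0,0,0,0],[-40,-551,-10,0,0,0,0],[-40,-551,-10,0,0,0,0],[-40,-551,-10,0,0,0,0]])

```text
clock: 3.2
position: [460.3, 329.0, 270.5]
ee_rot: [3.141, -0.0, -0.002]
ft_force: [0.5, 0.5, 1.4]
gripper_width: 85.6
```

```bash
python3 - <<'E'
from h import *
shot('wrist','w2');print(ctrl.get_state()['joint_vel'],ctrl.get_state()['position'],move((500,8,225),-np.pi/2))
E
```

```text
[ 0.003  0.001 -0.002  0.    -0.001  0.003] [460.265 329.106 270.509] (array([ 40.378, 321.023,  45.529]), array([ 0.   , -0.   , -0.002]))
```

arm_command(motion=[[40,321,45,0,0,0,0],[40,321,45,0,0,0,0],[40,321,45,0,0,0,0],[40,321,45,0,0,0,0],[40,321,45,0,0,0,0],[40,321,45,0,0,0,0],[40,321,45,0,0,0,0],[40,321,45,0,0,0,0],[40,321,45,0,0,0,0]])

```text
clock: 4.38
position: [499.7, 10.4, 225.6]
ee_rot: [-3.142, -0.0, 0.002]
ft_force: [0.1, 0.2, 0.0]
gripper_width: 85.3
```

```bash
python3 - <<'E'
from h import *
shot('wrist','w3');print(ctrl.get_state()['joint_vel'],ctrl.get_state()['position'])
# wrist w1 full (rotate none), w3 full, stacked crops
w=[cv2.imread(f'pics/w{i}.png') for i in (1,2,3)]
print([proj(f'w1',p) for p in [(434,-173,46),(587,-312,26),(580,-176,96)]],proj('w2',(460,330,40)),proj('w3',(527,8,75)))
cv2.imwrite('pics/v3.png',cv2.resize(w[0],(800,600),interpolation=cv2.INTER_CUBIC))
E
```

```text
[-0.006  0.002 -0.001 -0.    -0.003 -0.003] [499.743  10.266 225.501]
[array([211.362, 222.241]), array([332.686,  87.754]), array([200.466,  92.884])] [250.724 166.289] [253.85  154.691]
```

View pics/v3.png

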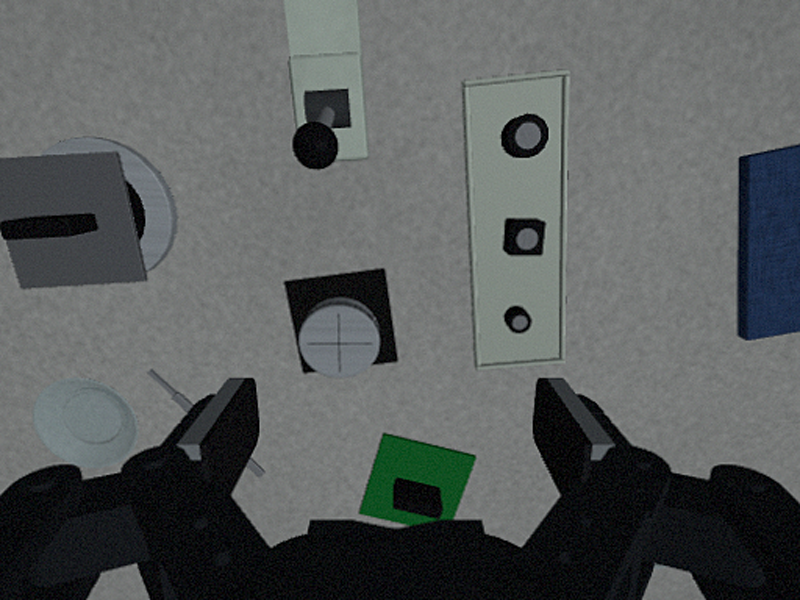

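Wrist view w1 (800×600): half-ball top centre is the cross at (340,343), and the lamp ball is at (315,145). In the tray, (527,135) is the large round disc, (525,237) the square and (518,320) the small disc. The specimen is (527,135) because it is round and the largest. Next, the board and cover views.

```bash
python3 - <<'E'
from h import *
w=[cv2.imread(f'pics/w{i}.png') for i in (1,2,3)]
a=w[1][60:300,130:380]; b=w[2][20:260,130:380]
m=np.hstack([a,b]);m=cv2.resize(m,None,fx=1.6,fy=1.6,interpolation=cv2.INTER_CUBIC)
cv2.imwrite('pics/v4.png',m)
E
```

```text
(no output)
```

View pics/v4.png

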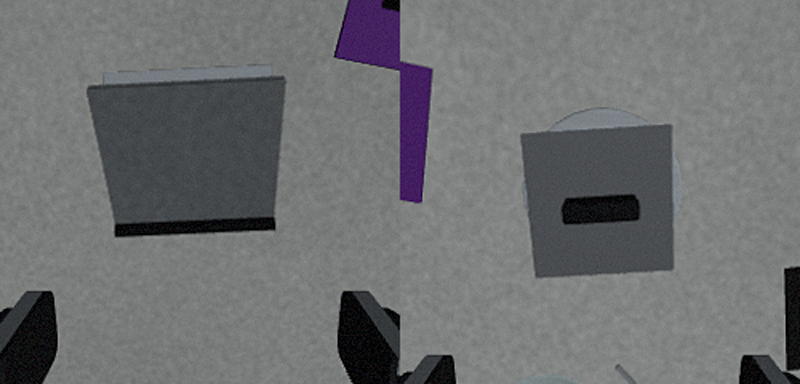

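The left panel (board view) shows the black ledge from (115,226) to (274,218) and the board's upper edge from (88,88) to (285,79). The right panel shows the cover plate corners (521,134), (671,125), (673,268), (536,277) and the bar at about (601,208).

```bash
python3 - <<'E'
from h import *
B=lambda u,v:(130+u/1.6,60+v/1.6); C=lambda u,v:(130+(u-400)/1.6,20+v/1.6)
f=[atz('w2',B(*p),18) for p in((115,226),(274,218))]
print('ledge foot',f,np.linalg.norm(f[0]-f[1]),'ang',np.degrees(np.arctan2(*(f[0]-f[1])[:2])))
o=[atz('w2',B(*p),24.1) for p in((116,237),(275,229))];print('outer',o)
t=[atz('w2',B(*p),18+118*np.sin(np.radians(25))) for p in((88,88),(285,79))];print('top',t,np.degrees(np.arctan2(*(t[0]-t[1])[:2])))
mid=(f[0]+f[1])/2;mt=(t[0]+t[1])/2;print('mids',mid,mt,np.linalg.norm(mid-mt))
c=np.array([atz('w3',C(*p),47) for p in((521,134),(671,125),(673,268),(536,277))]);print('cover',c,c.mean(0),[np.linalg.norm(c[i]-c[i-1]) for i in range(4)])
for i,j in((0,1),(3,2),(0,3),(1,2)):print(np.degrees(np.arctan2(*(c[i]-c[j])[:2])))
b=np.array([atz('w3',C(*p),77) for p in((562,201),(638,195),(640,219),(562,223))]);print('bar approx',b.mean(0))
k=1.5625
print('half w1',atz('w1',(340/k,343/k),46),'spec',atz('w1',(527/k,135/k),26),'lamp tri',tri(('w1',(315/k,145/k)),('scene0',(314/k,373/k)),('side0',(351/k,240/k))))
print('lamp base corner near', [atz('w1',(u/k,v/k),25) for u,v in((367,158),(290,56),(359,53))])
print('half tri',tri(('w1',(340/k,343/k)),('scene0',(301/k,326/k)),('side0',(420/k,274/k))))
E
```

```text
ledge foot [array([408.867, 394.346,  18.   ]), array([415.466, 264.479,  18.   ])] 130.03435766777233 ang -2.908524623798982
outer [array([401.51 , 392.908,  24.1  ]), array([408.091, 264.297,  24.1  ])]
top [array([520.277, 397.961,  67.869]), array([525.684, 270.07 ,  67.869])] -2.4206891245290842
mids [412.166 329.413  18.   ] [522.98  334.016  67.869] 121.605306631976
cover [[570.99   54.004  47.   ]
 [576.229 -35.128  47.   ]
 [488.134 -40.574  47.   ]
 [481.909  48.245  47.   ]] [529.315   6.637  47.   ] [np.float64(89.26671693557205), np.float64(89.28621417471287), np.float64(88.26299781979495), np.float64(89.03672404644716)]
-3.3635965199586155
-4.008786797951978
86.30087199577243
86.46267859075704
bar approx [530.677   6.734  77.   ]
half w1 [ 437.491 -180.607   46.   ] spec [ 588.386 -316.981   26.   ] lamp tri (array([ 580.071, -176.33 ,   95.616]), [np.float64(0.6211357494426885), np.float64(1.5267632593181888), np.float64(1.1491220950982162)])
lamp base corner near [array([ 573.139, -202.668,   25.   ]), array([ 639.214, -151.569,   25.   ]), array([ 641.137, -198.587,   25.   ])]
half tri (array([ 435.09 , -176.596,   45.473]), [np.float64(4.324820830795199), np.float64(4.314197318739757), np.float64(0.9831385880410254)])
```

```bash
python3 - <<'E'
from h import *
print(move((530,6.7,79),0.064))
E
```

```text
(array([ 30.201,   3.61 , 146.512]), array([ 0.   , -0.   , -1.633]))
```

arm_command(motion=[[30,3.6,80,0,0,-1.633,0],[30,3.6,80,0,0,-1.633,0],[30,3.6,80,0,0,-1.633,0],[30,3.6,80,0,0,-1.633,0],[30,3.6,80,0,0,-1.633,0],[30,3.6,80,0,0,-1.633,0],[30,3.6,80,0,0,-1.633,0],[30,3.6,80,0,0,-1.633,0],[30,3.6,80,0,0,-1.633,0],[30,3.6,120,0,0,-1.633,0],[30,3.6,146,0,0,-1.633,0],[30,3.6,146,0,0,-1.633,0]])

```text
clock: 5.92
position: [528.9, 6.4, 78.1]
ee_rot: [-3.138, -0.001, 1.634]
ft_force: [-0.3, 0.1, 0.4]
gripper_width: 85.3
```

arm_command(motion=[[0,0,0,0,0,0,180],[0,0,0,0,0,0,255],[0,0,0,0,0,0,255],[0,0,0,0,0,0,255],[0,0,0,0,0,0,255],[0,0,0,0,0,0,255]], grip_force=35)

```text
clock: 6.68
position: [530.0, 5.6, 79.7]
ee_rot: [3.141, 0.0, 1.633]
ft_force: [0.3, 0.2, 5.6]
gripper_width: 11.4
```

```bash
cat >> h.py <<'E'
def board(x,z,F=(413.5,329.5,18),yaw=0.046,h=37.7,y=0):
    t=np.radians(25);B=R.from_euler('z',yaw).as_matrix()@R.from_euler('y',-t).as_matrix()
    return np.array(F)+B@np.array([x,y,z+h]), np.c_[B[:,1],B[:,0],-B[:,2]]
E
python3 - <<'E'
from h import *
p,Rt=board(55,35);print(p,move(p,0,Rt))
E
```

```text
[432.602 330.379 107.133] (array([330.196, -77.114, -27.534]), array([-0.435, -0.003,  0.016]))
```

arm_command(motion=[[0,0,-40,0,0,0,255],[0,0,-90,0,0,0,255],[60,-14,-90,0,0,0,255],[120,-28,-90,0,0,0,255],[180,-42,-90,-0.15,0,0.01,255],[240,-56,-90,-0.29,0,0.016,255],[300,-70,-90,-0.435,-0.003,0.016,255],[330,-77,-80,-0.435,-0.003,0.016,255],[330,-77,-50,-0.435,-0.003,0.016,255],[330,-77,-28,-0.435,-0.003,0.016,255],[330,-77,-28,-0.435,-0.003,0.016,255],[330,-77,-28,-0.435,-0.003,0.016,255]])

```text
clock: 8.18
position: [432.9, 330.3, 108.1]
ee_rot: [2.706, -0.001, 1.616]
ft_force: [0.8, -0.1, -0.1]
gripper_width: 11.6
```

```bash
python3 - <<'E'
from h import *
s=ctrl.get_state();print(s['position'],s['ft_force'],s['gripper_width'])
a=shot('side','side1')['frame'][210:345,130:260];b=shot('scene','scene1')['frame'][140:235,310:410]
c=shot('wrist','w4')['frame']
m=np.zeros((600,800,3),np.uint8);m[:405,:390]=cv2.resize(a,(390,405),interpolation=cv2.INTER_CUBIC);m[:380,400:800]=cv2.resize(b,(400,380),interpolation=cv2.INTER_CUBIC)
m[405:,:260]=cv2.resize(c,(260,195))
cv2.imwrite('pics/v5.png',m)
for q in((50,3),(50,-3),(45,-3)):
  p,Rt=board(*q);print(q,p,*move(p,0,Rt))
E
```

```text
[432.852 330.317 108.089] [ 0.829 -0.125 -0.136] 11.63447743069435
(50, 3) [441.585 330.793  76.018] [ 0.018 -5.731 32.91 ] [ 0.    -0.001 -0.001]
(50, -3) [444.118 330.909  70.58 ] [ 0.012 -5.731 38.91 ] [ 0.    -0.001 -0.001]
(45, -3) [439.591 330.701  68.467] [  0.008 -10.731  38.91 ] [ 0.    -0.001 -0.001]
```

View pics/v5.png

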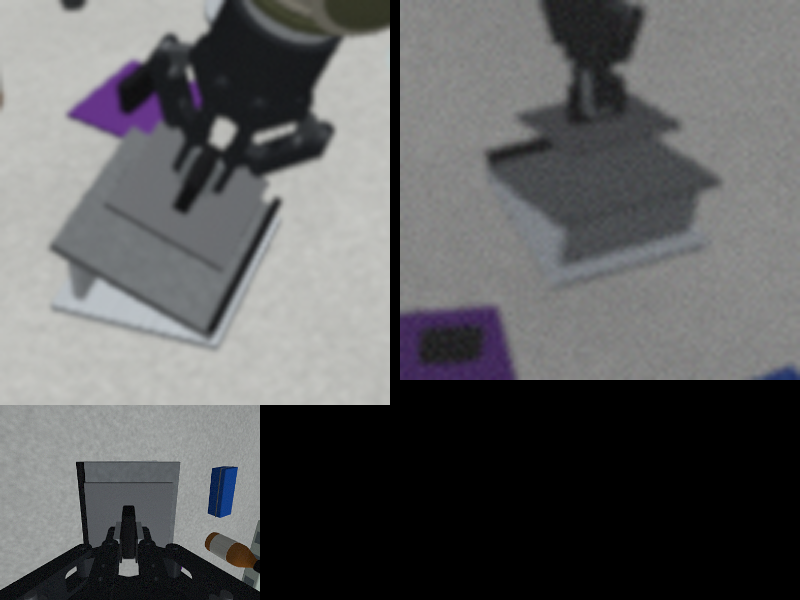

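The side view shows the cover held parallel above the board, with the ledge below it on the right. I'll lower it gently.

arm_command(motion=[[0,0,15,0,0,0,255],[0,-3,28,0,0,0,255],[0,-3,32,0,0,0,255],[0,-3,33,0,0,0,255],[0,-3,33,0,0,0,255]])

```text
clock: 8.95
position: [443.7, 330.9, 76.3]
ee_rot: [2.706, -0.001, 1.617]
ft_force: [-0.8, 0.3, -0.8]
gripper_width: 11.4
```

arm_command(motion=[[0,0,1.5,0,0,0,255],[0,0,3,0,0,0,255],[0,0,3,0,0,0,255]])

```text
clock: 9.32
position: [445.0, 330.9, 73.6]
ee_rot: [2.706, -0.001, 1.617]
ft_force: [-2.2, -0.0, 1.1]
gripper_width: 11.4
```

arm_command(motion=[[0,0,1,0,0,0,255],[0,0,1,0,0,0,255]])

```text
clock: 9.57
position: [445.0, 330.9, 73.5]
ee_rot: [2.706, -0.0, 1.617]
ft_force: [-11.2, -4.1, 15.5]
gripper_width: 11.5
```

arm_command(motion=[[0,-2,0,0,0,0,255],[0,-4,0,0,0,0,255],[0,-5,0,0,0,0,255],[0,-5,0,0,0,0,255]])

```text
clock: 10.07
position: [442.3, 331.5, 72.3]
ee_rot: [2.702, -0.003, 1.617]
ft_force: [0.3, -0.2, 11.6]
gripper_width: 11.1
```

arm_command(motion=[[0,-1.5,-0.7,0,0,0,255],[0,-2,-0.7,0,0,0,255],[0,-2,-0.7,0,0,0,255]])

```text
clock: 10.45
position: [439.8, 331.0, 71.2]
ee_rot: [2.704, -0.002, 1.617]
ft_force: [3.6, -0.7, 7.3]
gripper_width: 11.2
```

```bash
python3 - <<'E'
from h import *
s=ctrl.get_state();p=s['position'];B=board(0,0,h=0)[1];bx,n=B[:,1],-B[:,2]
d=p-np.array([413.5,329.5,18]);print(d@bx,d@n,d@B[:,0],s['ft_force']@bx,s['ft_force']@n,s['moment'],s['ee_rot'])
a=shot('side','side2')['frame'][250:330,140:230];b=shot('wrist','w5')['frame'][80:300,130:380]
m=np.zeros((400,800,3),np.uint8);m[:355,:400]=cv2.resize(a,(400,355),interpolation=cv2.INTER_CUBIC);m[:352,400:]=cv2.resize(b,(400,352),interpolation=cv2.INTER_CUBIC)
cv2.imwrite('pics/v6.png',m)
E
```

```text
46.39215247932616 37.1044321776274 0.24142071381242447 6.343752270124769 5.137539839576348 [-0.169 -0.69  -0.071] [ 2.704 -0.002  1.617]
```

View pics/v6.png

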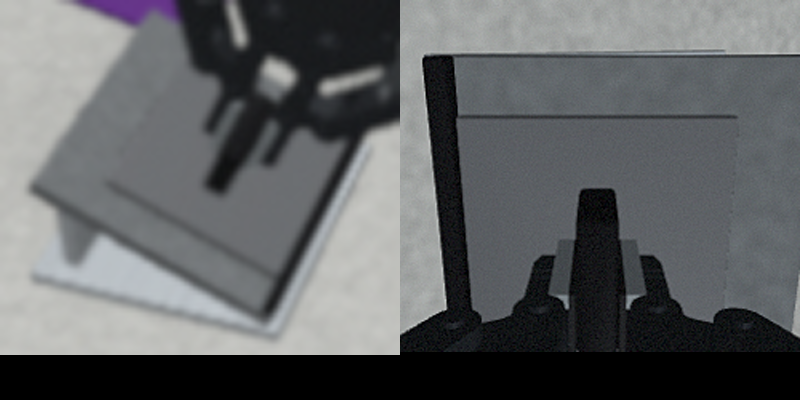

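The cover's lower edge lies along the ledge with no visible gap, from (457,117) to (470,310) in the right panel. I'll press a little more and release.

arm_command(motion=[[0,-1.5,-0.3,0,0,0,255],[0,-1.5,-0.3,0,0,0,255],[0,-1.0,-0.3,0,0,0,200],[0,-1.0,-0.3,0,0,0,150],[0,-0.5,-0.3,0,0,0,120],[0,0,-0.3,0,0,0,120],[0,0,-40,0,0,0,100],[0,0,-90,0,0,0,60],[0,0,-90,0,0,0,0]])

```text
clock: 11.68
position: [400.9, 329.6, 154.8]
ee_rot: [2.702, -0.003, 1.618]
ft_force: [-0.2, -0.1, -1.0]
gripper_width: 81.1
```

```bash
python3 - <<'E'
from h import *
s=ctrl.get_state();print(s['position'],s['ft_force'],s['gripper_width'])
b=shot('wrist','w6')['frame'];shot('side','side3')
cv2.imwrite('pics/v7.png',cv2.resize(b[60:384,100:412],None,fx=1.8,fy=1.8,interpolation=cv2.INTER_CUBIC))
print(move((436,-178,180),-np.pi/2))
E
```

```text
[400.934 329.62  154.769] [-0.15  -0.128 -0.967] 81.13199378799513
(array([-507.811,   22.906,  -21.023]), array([ 0.335, -0.352,  1.589]))
```

View pics/v7.png

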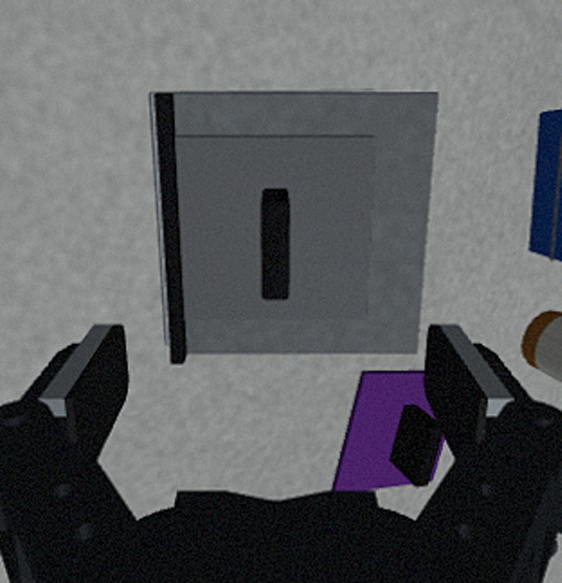

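The cover lies flat and square, its lower edge along the ledge. Next the half-ball: I'll take a close look on approach.

```bash
python3 - <<'E'
from h import *
print(move((436,-200,190),0))
E
```

```text
(array([-529.782,   26.21 ,  -30.529]), array([ 0.435, -0.011,  0.045]))
```

arm_command(motion=[[-30,2,-30,0,0,0,0],[-530,26,-30,0.435,-0.011,0.045,0],[-530,26,-30,0.435,-0.011,0.045,0],[-530,26,-30,0.435,-0.011,0.045,0],[-530,26,-30,0.435,-0.011,0.045,0],[-530,26,-30,0.435,-0.011,0.045,0],[-530,26,-30,0.435,-0.011,0.045,0],[-530,26,-30,0.435,-0.011,0.045,0],[-530,26,-30,0.435,-0.011,0.045,0],[-530,26,-30,0.435,-0.011,0.045,0],[-530,26,-30,0.435,-0.011,0.045,0],[-530,26,-30,0.435,-0.011,0.045,0]])

```text
clock: 13.28
position: [435.9, -199.0, 189.1]
ee_rot: [-3.14, -0.0, 1.572]
ft_force: [0.6, -0.5, 0.3]
gripper_width: 85.3
```

```bash
python3 - <<'E'
from h import *
s=ctrl.get_state();print(s['position'],s['ee_rot'],s['joint_vel'])
b=shot('wrist','w7')['frame']
q=proj('w7',(436,-178,46));print(q)
g=cv2.cvtColor(b,cv2.COLOR_BGR2GRAY);m=((g>80)*255).astype(np.uint8)
x0,y0=int(q[0])-80,int(q[1])-80
cv2.imwrite('pics/v8.png',cv2.resize(b[max(y0,0):y0+160,x0:x0+160],(640,640*(y0+160-max(y0,0))//160),interpolation=cv2.INTER_CUBIC)[:600]);print(x0,max(y0,0))
E
```

```text
[ 435.928 -198.983  189.136] [-3.14  -0.     1.572] [ 0.007 -0.009 -0.003 -0.002 -0.001 -0.003]
[252.866 160.93 ]
172 80
```

View pics/v8.png

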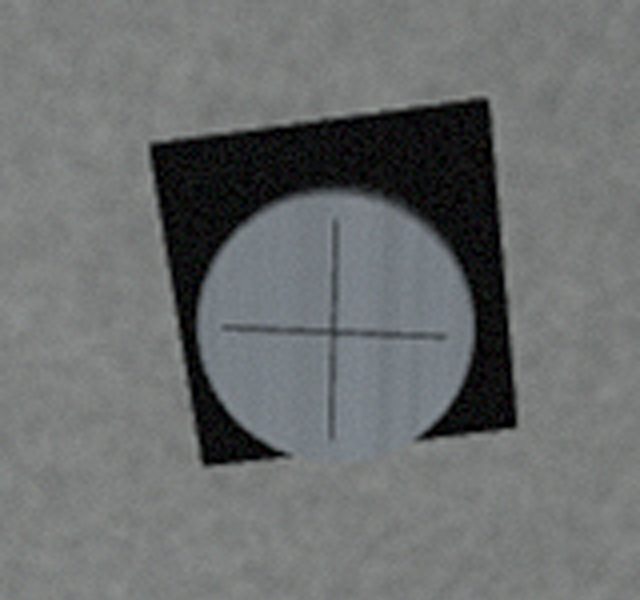

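The cross on the half-ball's flat top is at crop (334,331), which is image (255.5,162.8).

```bash
python3 - <<'E'
from h import *
p=atz('w7',(255.5,162.75),46);print(p, atz('w7',(172+197/4,162),46),atz('w7',(172+475/4,162),46))
p[2]=47;print(move(p,0))
E
```

```text
[ 438.345 -179.636   46.   ] [ 407.893 -179.012   46.   ] [ 469.66  -178.925   46.   ]
(array([ 19.328,   2.431, 142.387]), array([-0.001, -0.   ,  0.001]))
```

arm_command(motion=[[19.5,2.5,50,0,0,0,0],[19.5,2.5,100,0,0,0,0],[19.5,2.5,130,0,0,0,0],[19.5,2.5,148,0,0,0,0],[19.5,2.5,148,0,0,0,0],[19.5,2.5,148,0,0,0,0]])

```text
clock: 14.08
position: [439.0, -180.6, 42.5]
ee_rot: [3.141, 0.001, 1.572]
ft_force: [-0.7, 0.6, 0.1]
gripper_width: 85.2
```

arm_command(motion=[[0,0,0,0,0,0,60],[0,0,0,0,0,0,120],[0,0,0,0,0,0,160],[0,0,0,0,0,0,160],[0,0,0,0,0,0,160]], grip_force=40)

```text
clock: 14.7
position: [439.1, -181.1, 42.7]
ee_rot: [3.14, 0.002, 1.571]
ft_force: [-0.5, 1.2, 6.2]
gripper_width: 59.8
```

```bash
python3 - <<'E'
from h import *
print(move((525,-90,190),0))
E
```

```text
(array([  90.843,   86.152, -147.341]), array([ 0.002,  0.002, -0.   ]))
```

arm_command(motion=[[0,0,-50,0,0,0,160],[0,0,-100,0,0,0,160],[40,40,-147,0,0,0,160],[91,86,-147,0,0,0,160],[91,86,-147,0,0,0,160],[91,86,-147,0,0,0,160],[91,86,-147,0,0,0,160]])

```text
clock: 15.58
position: [523.7, -90.6, 188.2]
ee_rot: [-3.14, 0.0, 1.57]
ft_force: [-0.4, 0.2, -2.1]
gripper_width: 60.2
```

```bash
python3 - <<'E'
from h import *
s=ctrl.get_state();print(s['position'],s['ee_rot'],s['joint_vel'],s['ft_force'],s['gripper_width'])
b=shot('wrist','w8')['frame'];c=shot('scene','scene2')['frame'];d=shot('side','side4')['frame']
q=[proj('w8',(527,8,42)),proj('scene2',(527,8,42)),proj('side4',(527,8,42))];print(q)
m=np.zeros((600,800,3),np.uint8)
def crop(im,u,v,w,h,k):
    M=np.array([[k,0,-k*(u-w/2/k)],[0,k,-k*(v-h/2/k)]]);return cv2.warpAffine(im,M,(w,h),flags=cv2.INTER_CUBIC)
m[:,:400]=crop(b,256,150,400,600,2);m[:300,400:]=crop(c,264,220,400,300,5);m[300:,400:]=crop(d,218,205,400,300,5)
cv2.imwrite('pics/v9.png',m)
E
```

```text
[523.715 -90.569 188.19 ] [-3.14  0.    1.57] [-0.008 -0.003 -0.001  0.005  0.002  0.002] [-0.421  0.241 -2.146] 60.19034008130511
[array([256.637,  66.589]), array([262.087, 220.303]), array([218.047, 201.376])]
```

View pics/v9.png

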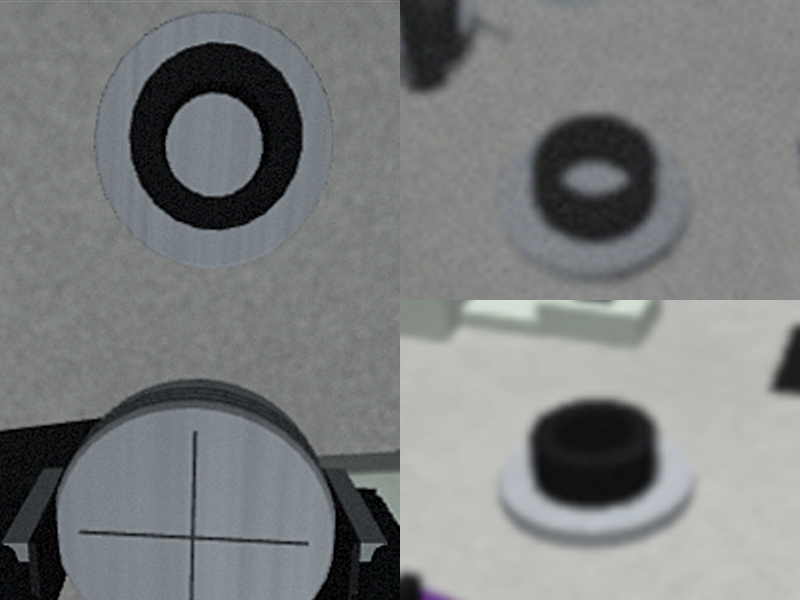

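The left panel (wrist) shows the ring's outer top edge spanning u 130–302, v 42–229, and the disc spanning u 95–332, v 11–267. The held half-ball's cross is at (194,537).

```bash
python3 - <<'E'
from h import *
from scipy.optimize import least_squares
W=lambda u,v:np.array([156+u/2,v/2])
def ext(n,c,z,r):
    P=np.array([proj(n,(c[0]+r*np.cos(t),c[1]+r*np.sin(t),z)) for t in np.linspace(0,2*np.pi,120)]);return np.r_[P.min(0),P.max(0)]
for nm,z,r,(a,b,c,d) in (('ring',42,36,(130,42,302,229)),('disc',12,55,(95,11,332,267))):
    t=np.r_[W(a,b),W(c,d)];f=least_squares(lambda c:ext('w8',c,z,r)-t,(527,8),diff_step=1e-3);print(nm,f.x,f.fun)
# other cams: scene crop top ring extents u 533..657 of outer top -> mid
S=lambda u,v:(264-40+(u-400)/5,220-30+v/5);D=lambda u,v:(218-40+(u-400)/5,205-30+(v-300)/5)
for n,F,(a,b,c) in (('scene2',S,(533,657,115)),('side4',D,(531,657,400))):
    t=np.array([*F(a,0)[:1],F(c,c)[1] if 0 else F(0,c)[1],F(b,0)[0]]);
    f=least_squares(lambda c:ext(n,c,42,36)[[0,1,2]]-t,(527,8),diff_step=1e-3);print(n,f.x,f.fun)
s=ctrl.get_state();p=atz('w8',W(194,537),s['position'][2]+3.5);print('ball top',p,'tcp',s['position'])
E
```

```text
ring [533.017   5.357] [-0.829 -0.64   0.825  0.847]
disc [532.819   5.06 ] [-0.748 -0.705  0.743  1.006]
scene2 [536.497   7.819] [-0.347 -0.017  0.346]
side4 [529.577  10.668] [-0.448 -0.048  0.448]
ball top [524.218 -88.953 191.992] tcp [524.004 -90.603 188.492]
```

arm_command(motion=[[50,8.7,0,0,0,0,160],[94.2,8.7,20,0,0,0,160],[94.2,8.7,70,0,0,0,160],[94.2,8.7,100,0,0,0,160],[94.2,8.7,112,0,0,0,160],[94.2,8.7,112,0,0,0,160],[94.2,8.7,112,0,0,0,160]])

```text
clock: 16.6
position: [533.9, 4.1, 77.9]
ee_rot: [3.139, 0.001, 1.57]
ft_force: [-0.4, -0.5, -1.8]
gripper_width: 59.8
```

```bash
python3 - <<'E'
from h import *
s=ctrl.get_state();print(s['position'],s['ee_rot'],s['ft_force'],s['moment'])
c=shot('scene','scene3')['frame'];d=shot('side','side5')['frame']
def crop(im,u,v,w,h,k):
    M=np.array([[k,0,-k*(u-w/2/k)],[0,k,-k*(v-h/2/k)]]);return cv2.warpAffine(im,M,(w,h),flags=cv2.INTER_CUBIC)
m=np.hstack([crop(c,264,220,400,400,6),crop(d,218,200,400,400,6)]);cv2.imwrite('pics/v10.png',m)
E
```

```text
[533.946   4.061  77.854] [3.139 0.001 1.57 ] [-0.416 -0.45  -1.789] [-0.053 -0.02   0.053]
```

View pics/v10.png

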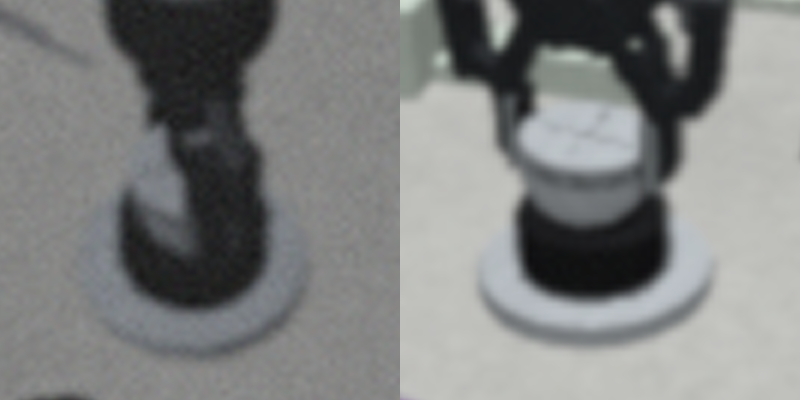

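The half-ball hangs just above the ring and roughly over its middle: in the side panel the cross is at (586,134) and the ring spans 516–667. I'll lower it with force checks.

arm_command(motion=[[0,0,2,0,0,0,160],[0,0,4,0,0,0,160],[0,0,5,0,0,0,160],[0,0,5,0,0,0,160]])

```text
clock: 17.2
position: [533.5, 4.3, 72.7]
ee_rot: [3.141, 0.001, 1.571]
ft_force: [-3.6, -0.7, 10.0]
gripper_width: 60.0
```

```bash
python3 - <<'E'
from h import *
s=ctrl.get_state();print(s['position'],s['ee_rot'],s['ft_force'],s['moment'])
for z in(42,81):print(proj('side5',(533,5.2,z)),proj('scene3',(533,5.2,z)))
E
```

```text
[533.516   4.25   72.674] [3.141 0.001 1.571] [-3.649 -0.747  9.959] [-0.044  0.679  0.071]
[216.434 200.502] [261.75  222.119]
[215.811 188.365] [261.798 213.373]
```

arm_command(motion=[[0,0,-1.5,0,0,0,160],[-0.2,-1.2,-1.5,0,0,0,160],[-0.2,-1.2,0,0,0,0,160],[-0.2,-1.2,0,0,0,0,160]])

```text
clock: 17.7
position: [532.2, 4.0, 72.0]
ee_rot: [3.141, 0.001, 1.571]
ft_force: [-2.0, -1.0, 4.2]
gripper_width: 60.1
```

```bash
python3 - <<'E'
from h import *
for i in range(1):
  s=ctrl.get_state();print(s['position'],s['ee_rot'],s['ft_force'],s['moment'])
E
```

```text
[532.179   4.021  71.976] [3.141 0.001 1.571] [-2.048 -0.995  4.171] [-0.085  0.457  0.047]
```

arm_command(motion=[[0,0,-1.5,0,0,0,160],[-0.4,-0.8,-1.5,0,0,0,160],[-0.4,-0.8,0.3,0,0,0,160],[-0.4,-0.8,0.3,0,0,0,160]])

```text
clock: 18.2
position: [531.9, 3.8, 71.9]
ee_rot: [3.14, 0.001, 1.571]
ft_force: [1.2, -0.2, 6.0]
gripper_width: 60.1
```

```bash
python3 - <<'E'
from h import *
for i in range(1):
  s=ctrl.get_state();print(s['position'],s['ee_rot'],s['ft_force'],s['moment'])
E
```

```text
[531.895   3.784  71.911] [3.14  0.001 1.571] [ 1.191 -0.23   6.009] [ 0.137  0.001 -0.027]
```

arm_command(motion=[[0,0,-0.3,0,0,0,100],[0,0,-0.3,0,0,0,80],[0,0,-0.3,0,0,0,60],[0,0,-0.3,0,0,0,30],[0,0,-0.3,0,0,0,0],[0,0,-0.3,0,0,0,0],[0,0,-30,0,0,0,0],[0,0,-80,0,0,0,0],[-21,0,-130,0,0,0,0],[-21,0,-130,0,0,0,0],[-21,0,-130,0,0,0,0]])

```text
clock: 19.58
position: [530.8, -16.9, 200.5]
ee_rot: [-3.14, 0.0, 1.571]
ft_force: [-0.1, 0.2, -0.1]
gripper_width: 85.3
```

```bash
python3 - <<'E'
from h import *
s=ctrl.get_state();print(s['position'],s['ee_rot'],s['ft_force'],s['gripper_width'])
b=shot('wrist','w9')['frame'];c=shot('scene','scene4')['frame'];d=shot('side','side6')['frame']
def crop(im,u,v,w,h,k):
    M=np.array([[k,0,-k*(u-w/2/k)],[0,k,-k*(v-h/2/k)]]);return cv2.warpAffine(im,M,(w,h),flags=cv2.INTER_CUBIC)
q=proj('w9',(532,5,75));print(q)
m=np.zeros((600,800,3),np.uint8);m[:,:500]=crop(b,*np.round(q),500,600,3);m[:300,500:]=crop(c,264,215,300,300,6);m[300:,500:]=crop(d,218,195,300,300,6)
cv2.imwrite('pics/v11.png',m);print(np.round(q))
E
```

```text
[530.84  -16.938 200.495] [-3.14   0.     1.571] [-0.094  0.162 -0.143] 85.29869429074947
[254.118 163.702]
[254. 164.]
```

View pics/v11.png

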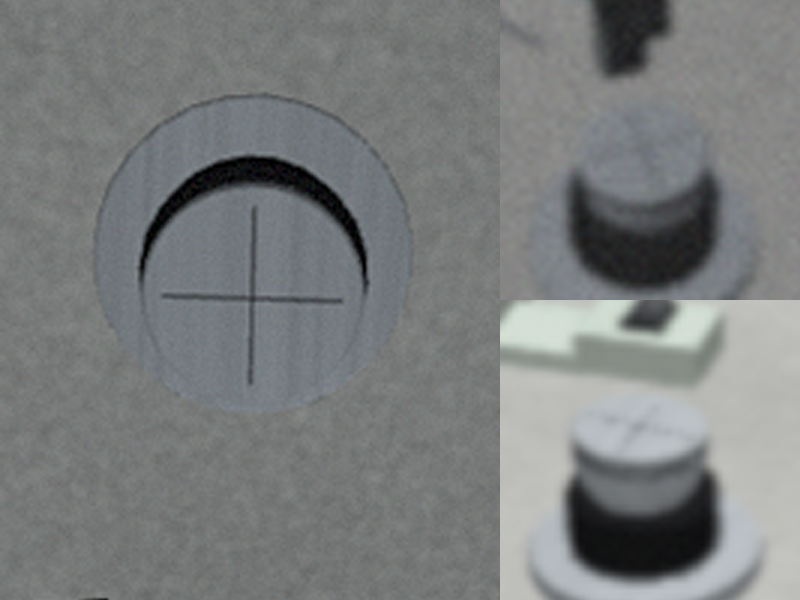

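The wrist panel shows the half-ball seated with its cross at (252,298). The disc outline spans u 94–412, v 95–411, and both side panels show the top level. Next are the centring check and the path to the specimen.

```bash
python3 - <<'E'
from h import *
from scipy.optimize import least_squares
def ext(n,c,z,r):
    P=np.array([proj(n,(c[0]+r*np.cos(t),c[1]+r*np.sin(t),z)) for t in np.linspace(0,2*np.pi,120)]);return np.r_[P.min(0),P.max(0)]
W=lambda u,v:np.array([254+(u-250)/3,164+(v-300)/3])
t=np.r_[W(94,95),W(412,411)];f=least_squares(lambda c:ext('w9',c,12,55)-t,(532,5),diff_step=1e-3);print('disc',f.x,f.fun)
print('cross',atz('w9',W(252,298),75))
k=1.5625
print('lamp head',tri(('scene0',(375/k,405/k)),('side0',(267/k,205/k))))
print(move((589,-336,151),0))
E
```

```text
disc [532.962   5.45 ] [-0.397 -0.58   0.395  0.762]
cross [532.456   5.311  75.   ]
lamp head (array([ 723.415, -107.132,  178.776]), [np.float64(2.753794520499425), np.float64(2.7537945204993073)])
(array([-319.306,   58.254,   48.802]), array([-0.002, -0.   ,  0.   ]))
```

arm_command(motion=[[-60,11,0,0,0,0,40],[-120,22,0,0,0,0,80],[-180,33,0,0,0,0,100],[-240,44,0,0,0,0,100],[-300,55,20,0,0,0,100],[-319,58,49,0,0,0,100],[-319,58,49,0,0,0,100],[-319,58,49,0,0,0,100],[-319,58,49,0,0,0,100]])

```text
clock: 20.85
position: [589.8, -335.2, 154.0]
ee_rot: [3.14, 0.002, 1.572]
ft_force: [-0.3, 0.4, 0.4]
gripper_width: 52.0
```

```bash
python3 - <<'E'
from h import *
s=ctrl.get_state();print(s['position'],s['ee_rot'],s['joint_vel'],s['gripper_width'])
b=shot('wrist','w10')['frame'];q=proj('w10',(589,-316,26));print(q)
g=cv2.cvtColor(b,cv2.COLOR_BGR2GRAY);n=45;x,y=np.round(q).astype(int);c=cv2.GaussianBlur(g,(3,3),0)[y-n:y+n,x-n:x+n]
m=(c<55).astype(np.uint8)
k,l,st,ce=cv2.connectedComponentsWithStats(m)
for i in range(1,k):
  if st[i,4]>60:print('dark',st[i],ce[i])
# fill the largest dark blob, get metal face inside
i=1+np.argmax(st[1:,4]);cs,_=cv2.findContours((l==i).astype(np.uint8),cv2.RETR_CCOMP,cv2.CHAIN_APPROX_NONE)
for cc in cs:
  if len(cc)>20:
    e=cv2.fitEllipse(cc);p=(e[0][0]+x-n,e[0][1]+y-n);print(e,p,atz('w10',p,26))
cv2.imwrite('pics/v12.png',cv2.resize(b[y-70:y+70,x-90:x+90],None,fx=4,fy=4,interpolation=cv2.INTER_CUBIC))
E
```

```text
[ 589.805 -335.153  153.992] [3.14  0.002 1.572] [-0.003  0.002 -0.     0.001 -0.002 -0.001] 52.02674323737337
[251.382 166.157]
dark [ 28  26  34  37 616] [44.664 43.076]
((44.60700988769531, 44.30949020385742), (33.11729431152344, 36.059452056884766), 1.4423447847366333) (np.float64(250.6070098876953), np.float64(165.30949020385742)) [ 588.349 -315.276   26.   ]
((44.5142822265625, 46.36127853393555), (22.456623077392578, 22.90989875793457), 96.42020416259766) (np.float64(250.5142822265625), np.float64(167.36127853393555)) [ 588.27  -317.033   26.   ]
```

arm_command(motion=[[18,-1.5,50,0,0,0,100],[18,-1.5,90,0,0,0,100],[18,-1.5,110,0,0,0,100],[18,-1.5,114,0,0,0,100],[18,-1.5,114,0,0,0,100]])

```text
clock: 21.52
position: [588.3, -318.7, 39.9]
ee_rot: [3.14, 0.002, 1.571]
ft_force: [0.3, -0.2, -0.7]
gripper_width: 52.0
```

```bash
python3 - <<'E'
from h import *
s=ctrl.get_state();print(s['position'],s['ee_rot'],s['ft_force'],move((588.3,-317,34),0))
E
```

```text
[ 588.332 -318.732   39.923] [3.14  0.002 1.571] [ 0.255 -0.167 -0.682] (array([ 1.743, -0.043,  5.919]), array([ 0.002,  0.002, -0.   ]))
```

arm_command(motion=[[1.5,0,5.5,0,0,0,100],[1.5,0,5.5,0,0,0,140],[1.5,0,5.5,0,0,0,200],[1.5,0,5.5,0,0,0,230],[1.5,0,5.5,0,0,0,230],[1.5,0,5.5,0,0,0,230]], grip_force=25)

```text
clock: 22.28
position: [587.9, -316.8, 33.4]
ee_rot: [3.141, 0.001, 1.571]
ft_force: [0.9, -0.2, 4.2]
gripper_width: 28.7
```

```bash
python3 - <<'E'
from h import *
s=ctrl.get_state();print(s['position'],s['ee_rot'],s['ft_force'],s['gripper_width'],move((532.5,-17,180),0))
E
```

```text
[ 587.897 -316.838   33.376] [3.141 0.001 1.571] [ 0.937 -0.168  4.201] 28.655726913517448 (array([ 299.695,  -55.349, -146.935]), array([ 0.001,  0.001, -0.   ]))
```

arm_command(motion=[[0,0,-50,0,0,0,230],[0,0,-105,0,0,0,230],[40,-7,-147,0,0,0,230],[100,-18,-147,0,0,0,230],[160,-29,-147,0,0,0,230],[220,-40,-147,0,0,0,230],[280,-51,-147,0,0,0,230],[322.2,-55.5,-135,0,0,0,230],[322.2,-55.5,-95,0,0,0,230],[322.2,-55.5,-85,0,0,0,230],[322.2,-55.5,-85,0,0,0,230],[322.2,-55.5,-85,0,0,0,230]])

```text
clock: 23.78
position: [532.9, 4.9, 118.9]
ee_rot: [3.14, 0.001, 1.57]
ft_force: [-0.4, -0.0, -0.7]
gripper_width: 28.9
```

```bash
python3 - <<'E'
from h import *
s=ctrl.get_state();print(s['position'],s['ee_rot'],s['ft_force'],s['gripper_width'],move((532.3,5.4,107),0))
shot('wrist','w11')
E
```

```text
[532.939   4.944 118.947] [3.14  0.001 1.57 ] [-0.354 -0.014 -0.709] 28.86418958940124 (array([ 0.466, -0.662, 11.945]), array([ 0.002,  0.001, -0.001]))
```

Contact is expected at TCP z ≈ 104.5.

arm_command(motion=[[0.4,-0.5,6,0,0,0,230],[0.4,-0.5,11,0,0,0,230],[0.4,-0.5,13,0,0,0,230],[0.4,-0.5,13,0,0,0,230]])

```text
clock: 24.32
position: [531.8, 6.0, 104.7]
ee_rot: [-3.141, 0.0, 1.571]
ft_force: [0.1, -0.1, -0.9]
gripper_width: 29.1
```

arm_command(motion=[[0,0,0.6,0,0,0,230],[0,0,1.2,0,0,0,230],[0,0,1.2,0,0,0,230]])

```text
clock: 24.7
position: [532.1, 5.9, 104.2]
ee_rot: [3.14, 0.001, 1.571]
ft_force: [-1.6, -0.2, 5.6]
gripper_width: 29.1
```

Contact felt at about 6 N. Releasing slowly.

arm_command(motion=[[0,0,-0.4,0,0,0,180],[0,0,-0.4,0,0,0,170],[0,0,-0.4,0,0,0,160],[0,0,-0.4,0,0,0,130],[0,0,-0.4,0,0,0,100],[0,0,-0.4,0,0,0,80],[0,0,-30,0,0,0,80],[0,0,-70,0,0,0,80],[-40,0,-100,0,0,0,80],[-40,0,-100,0,0,0,80],[-40,0,-100,0,0,0,80]])

```text
clock: 26.08
position: [531.4, -33.6, 202.8]
ee_rot: [-3.14, -0.0, 1.57]
ft_force: [0.1, 0.3, 0.3]
gripper_width: 58.6
```

```bash
python3 - <<'E'
from h import *
from scipy.optimize import least_squares
s=ctrl.get_state();print(s['position'],s['ft_force'],s['gripper_width'])
b=shot('wrist','w12')['frame'];c=shot('scene','scene5')['frame'];d=shot('side','side7')['frame']
g=cv2.GaussianBlur(cv2.cvtColor(b,cv2.COLOR_BGR2GRAY),(3,3),0);q=proj('w12',(532.5,5.4,97));x,y=np.round(q).astype(int);n=50
m=(g[y-n:y+n,x-n:x+n]<55).astype(np.uint8);k,l,st,ce=cv2.connectedComponentsWithStats(m)
print(q)
for i in range(1,k):
  if st[i,4]>100:
    cs,_=cv2.findContours((l==i).astype(np.uint8),cv2.RETR_CCOMP,cv2.CHAIN_APPROX_NONE)
    for cc in cs:
      if len(cc)>20:
        e=cv2.fitEllipse(cc);p=(e[0][0]+x-n,e[0][1]+y-n);print(st[i],e[1],p,atz('w12',p,97))
E
```

```text
[531.366 -33.647 202.806] [0.114 0.321 0.291] 58.63533216713498
[254.144 146.451]
[ 14   2  75  37 385] (78.63383483886719, 87.27925109863281) (np.float64(254.07452774047852), np.float64(143.78526306152344)) [532.446   7.391  97.   ]
[ 30  29  39  41 762] (37.457393646240234, 40.05670166015625) (np.float64(252.97840118408203), np.float64(144.91639709472656)) [531.625   6.548  97.   ]
[ 30  29  39  41 762] (25.311601638793945, 25.474685668945312) (np.float64(252.6630096435547), np.float64(146.5141944885254)) [531.388   5.353  97.   ]
```

The specimen's metal face measures (531.4, 5.4) against the cross at (532.5, 5.3): upright and about 1 mm off centre. Now the lamp. The tip is near (580, -176, 96) and the pivot near x = 607, so fully over puts the ball at about x = 645.

arm_command(motion=[[-60,0,0,0,0,0,255],[-120,0,0,0,0,0,255],[-141,-1,0,0,0,0,255],[-141,-1,50,0,0,0,255],[-141,-1,98,0,0,0,255],[-141,-1,98,0,0,0,255],[-141,-1,98,0,0,0,255]])

```text
clock: 27.1
position: [531.6, -174.9, 107.4]
ee_rot: [3.14, 0.002, 1.571]
ft_force: [-0.0, -0.0, 0.2]
gripper_width: 0.3
```

arm_command(motion=[[0,10,0,0,0,0,255],[0,20,0,0,0,0,255],[0,30,0,0,0,0,255],[0,40,0,0,0,0,255],[1,50,0,0,0,0,255],[1,60,0,0,0,0,255],[2,70,0,0,0,0,255],[2,78,0,0,0,0,255],[2,78,0,0,0,0,255]])

```text
clock: 28.22
position: [609.2, -173.0, 105.5]
ee_rot: [3.141, 0.001, 1.571]
ft_force: [-0.2, -0.4, -0.7]
gripper_width: -0.1
```

```bash
python3 - <<'E'
from h import *
s=ctrl.get_state();print(s['position'],s['ft_force'],s['gripper_width'])
c=shot('scene','scene6')['frame'];d=shot('side','side8')['frame']
def crop(im,u,v,w,h,k):
    M=np.array([[k,0,-k*(u-w/2/k)],[0,k,-k*(v-h/2/k)]]);return cv2.warpAffine(im,M,(w,h),flags=cv2.INTER_CUBIC)
for n,p in(('scene6',(645,-174,92)),('side8',(645,-174,92))):print(proj(n,p))
E
```

```text
[ 609.207 -173.012  105.502] [-0.165 -0.436 -0.683] -0.11382433702558661
[206.676 259.093]
[204.926 152.369]
```

arm_command(motion=[[0,5,0,0,0,0,255],[0,10,0,0,0,0,255],[0,10,0,0,0,0,255]])

```text
clock: 28.7
position: [618.2, -173.1, 105.5]
ee_rot: [-3.139, 0.0, 1.571]
ft_force: [-6.1, -0.1, 1.3]
gripper_width: -0.4
```

arm_command(motion=[[0,3,0,0,0,0,255],[0,5,0,0,0,0,255],[0,5,0,0,0,0,255]])

```text
clock: 29.08
position: [619.6, -173.1, 105.3]
ee_rot: [-3.128, -0.001, 1.571]
ft_force: [-30.7, 0.6, 12.8]
gripper_width: -0.1
```

The force jumped to 31 N, so the lever is on its end stop. Backing off.

arm_command(motion=[[0,-10,0,0,0,0,255],[0,-50,0,0,0,0,255],[0,-90,-20,0,0,0,255],[0,-90,-80,0,0,0,255],[-40,-90,-140,0,0,0,255],[-40,-90,-140,0,0,0,255],[-40,-90,-140,0,0,0,255]])

```text
clock: 29.95
position: [533.8, -213.0, 245.3]
ee_rot: [3.141, 0.0, 1.57]
ft_force: [-1.2, 0.8, 0.5]
gripper_width: 0.1
```

```bash
python3 - <<'E'
from h import *
s=ctrl.get_state();print(s['position'],s['ft_force'],s['clock'])
c=shot('scene','scene7')['frame'];d=shot('side','side9')['frame']
def crop(im,u,v,w,h,k):
    M=np.array([[k,0,-k*(u-w/2/k)],[0,k,-k*(v-h/2/k)]]);return cv2.warpAffine(im,M,(w,h),flags=cv2.INTER_CUBIC)
print(proj('scene7',(645,-174,92)),proj('side9',(645,-174,92)))
cv2.imwrite('pics/v13.png',np.vstack([crop(c,265,225,800,300,2.7),crop(d,220,205,800,300,2.7)]))
E
```

```text
[ 533.758 -213.011  245.27 ] [-1.154  0.761  0.466] 29.95
[206.676 259.093] [204.926 152.369]
```

View pics/v13.png

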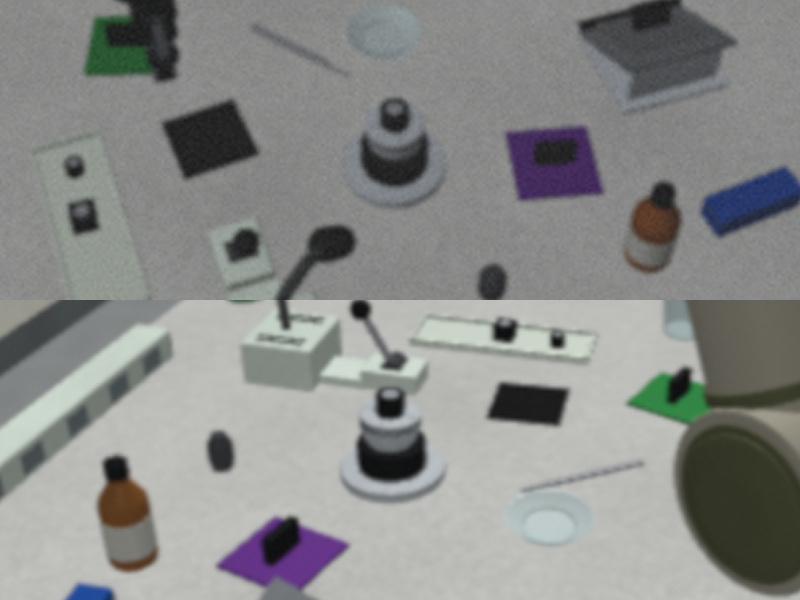

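Final view: the lever ball is at scene (207.6,259.4) and side (205.6,153.1), against (206.7,259.1) and (204.9,152.4) predicted for fully over. The specimen stands upright on the level half-ball, the cover is on the rest, and the other two specimens haven't moved.

```bash
python3 -c "
from bench import workorder;print(workorder.job_done())"
```

```text
the job is handed in; nothing more can be done
None
```

I did all four steps in the order asked and handed the job in at about 30 s of the 72 s allowed. No verdict was reported.

- **Cover:** it lies flat on the sloping rest, pushed against the ledge until resistance was felt. The wrist picture showed no gap along the ledge.
- **Half-ball:** it was set down in the ring by force feedback. Its cross measured about 0.5 mm from the ring's centre. Level was judged from its being held level on release and from the pictures, not measured separately.
- **Specimen:** the large round one stands upright on the flat top, about 1.1 mm from the cross. The other two are where they were.
- **Lamp lever:** I pushed it to its end stop, where the fingertips pressed with about 31 N. The ball is within about 1 pixel of the predicted fully-over position in both fixed cameras. Its measured start position suggested it was not quite at full off, but this did not affect the push.
- **Disagreements:**
  - Two fits of the ledge's foot differed by about 3 mm, so I located the cover by contact.
  - The fixed cameras put the ring up to 5 mm from where the wrist camera did. I used the wrist camera plus contact forces.
- **Skipped crop:** I did not view a separate enlarged crop of the specimen before grasping it. I relied on the earlier wrist view and its measured diameter of about 29 mm.

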